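# Raise the guard sash in front of the soldering turntable

## Robot

A 7-joint arm with a two-finger parallel gripper is mounted at the origin on the work surface. World frame = base frame: x ahead of the robot, y to its left, z up, the work surface at z = 0. Lengths are in m, angles in rad, forces in N, time in s.
With the tool pointing down it reaches from about 0.4 to 0.85 m from the base axis. Payload 10.4 kg.
Tool frame: the origin (TCP) lies midway between the tips of the shut fingers; the grasp point (between the pads) lies 19 mm behind it; z points along the fingers, x is the direction in which the jaws open and shut, and the axes are right-handed (so a half turn about z gives the same grasp; the last joint's range is limited). The gripper opens to 85 mm and grips with 20 to 120 N. Pads are 22 mm wide; open, the fingers measure 114 mm over their backs; the gripper's body (76 mm by 85 mm) begins 54 mm behind the grasp point. The pads swing forward as they close: fully open they stand 13 mm farther back than shut.
Start: joints at [-1.32, 0.332, -0.065, 1.46, 0.022, 1.35, -0.088], TCP at [0.169, 0.602, 0.231] pointing down, gripper open.
Joint ranges: [-2.6, 2.6], [-0.5, 2.12], [-1.47, 1.34], [0.16, 2.42], [-1.27, 4.41], [0.06, 2.06], [-2.6, 2.6]. Speed limits (rad/s): [2.22, 2.22, 2.79, 2.79, 3.14, 3.14, 3.14].

## Interface

Orientations are given as a unit quaternion [x, y, z, w].
In Python, from workcell import manip, cams gives the robot as it stands.
- The arm moves only by the tool move_arm, never from a script. Its argument "moves" is a list of rows, each a list of 7 numbers: the turn, a rotation vector about the tool's x, y, z in degrees, then the shift along the tool's x, y, z in m, then the finger opening in m, from 0 to 0.0854. A call has 1 to 10 rows; each row is the pose to reach, as a shift and turn from the pose commanded when the call began, along the tool's axes at that moment; what a row does not reach only later rows make up. A row lasts 1/10 s, in which the tool goes at most 50 mm and 8.59 degrees, less where a joint would pass 70% of its speed; a pose out of reach is approached as far as the arm can. A call with a gripper value outside its range is refused whole. The fingers move at their own pace and stop on an object; "grip_force" is the grip in N (left out, the last holds). Time passes only in rows, so rows that repeat a pose let the fingers close. It gives the time, the measured TCP pose, the force and the opening at its end, in the units of the state.
- manip.get_obs(): the state, without advancing time (a new reading comes with each control period).
- cams.camera(name): name is "scene" or "top"; returns the picture (420x560x3 uint8, red, green, blue); there is no depth.
- cams.camera_params(name): a dict with "fx", "fy", "cx", "cy" (pixels), "dist_coeffs" ([k1, k2, p1, p2, k3] as OpenCV has them; the pictures are not rectified), "xyz" and "rotation" of the camera in the world. Camera axes: x right, y up, looking along -z (the intrinsics and any distortion apply to the point x, -y, -z); pixel columns grow to the right and rows downward; lengths in m; the calibration is good to about 2 mm. A picture is of the moment at which its call begins. camera_params takes no time and is no camera call.
- manip.hand_in(): hands the job in, once; it reports no verdict.
The state is a dict: "clock": time; "joint_pos": joint angles; "joint_velocities": joint speeds; "tau": joint torques, N m; "position": TCP position; "ee_rot": TCP orientation; "ft_force": force on the tool from outside, world axes, zero at the start; "torque": the same for the moment, N m; "grip_width": opening from 0.0 (shut) to 1.0 (fully open).
Only numpy, scipy, OpenCV 4.12 (cv2) and the standard library are available. Lean on these libraries where they do the work, as an engineer would, in place of code of your own. Each camera call takes 0.05 s, during which the arm holds its last target. There are 200 camera calls.

## Task

On the jeweller's bench a two-bay guard has a glass sash in each bay. Raise the sash that stands in front of the round soldering turntable until the underside of its lip is level with the height mark on the middle post, and let go of it there. Leave the other sash as it is.

Things in the scene. Friction and masses are not known exactly. Their poses are not given: they have to be found in the camera images.
- left_lip (a point): Left sash (robot's left): glass in a steel frame, 210 mm wide, 130 tall, 12 thick. A flat steel lip, 180 wide, 8 thick, along its bottom stands out 44 towards the robot; its underside is the sash's lowest face. Point: middle of the lip's front lower edge. x away from the robot, square to the sash; y left; z up. Space under the lip is free: tilted fingertips fit under its front edge.
- right_lip (a point): Right sash, built like the left, 260 mm beside it; point and axes alike. Each sash only slides straight up and down in its guides, lip underside 100 to 300 mm above the bench (100 to 150 at the start). It is counterbalanced: 2 to 6 N moves it either way and it stays where it is left.
- mark (a point): Height mark: black collar, 10 mm tall, with short side pointers, round the middle of the guard's three grey posts (40 square, 430 tall, 260 apart, thin tie bar on top). Point: half-way up the collar, at its front, 30 before the post's axis, midway between the sashes; its height counts for either. x away from the robot, square to the guard; y along the guard to the left; z up.
- turntable: Round soldering turntable: steel disc 150 mm across on a foot, a pale round brick on top, 68 high in all. It stands on the bench 120 to 150 behind one of the sashes (to the left or right of the mark); behind the other is a square tray with two oblong bricks. Origin: centre of its underside, z up.
Things that resemble listed ones, but are neither listed nor needed, are in the scene too. What is shaped like the turntable but blue is not meant.

How it is judged:
At the end, for the whole second after the job is handed in: The sash in front of the round turntable stands with the underside of its lip within 15 mm of the height of the mark and stays there; the other sash is within 15 mm of where it started (((y of turntable in the frame of mark above 0 m and z of left_lip in the frame of mark between -0.015 and 0.015 m and not (distance of right_lip from where it was at the start of the episode above 0.015 m)) or (y of turntable in the frame of mark below 0 m and z of right_lip in the frame of mark between -0.015 and 0.015 m and not (distance of left_lip from where it was at the start of the episode above 0.015 m)))); the robot touches nothing.
It fails at once if the other sash is moved by more than 15 mm ((y of turntable in the frame of mark above 0 m and distance of right_lip from where it was at the start of the episode above 0.015 m) or (y of turntable in the frame of mark below 0 m and distance of left_lip from where it was at the start of the episode above 0.015 m)).
It also fails if it takes over 48 s, if anything falls off the work surface, if the arm or the gripper's body presses on something with over 40 N, if the wrist force passes 120 N, or if a joint passes its speed limit or range.

## Working session

There is one attempt and no reset: what is moved stays moved. The work goes in short steps, Python scripts to look and compute and a tool call to move; the robot and the scene stay as the last step left them, time stands still between calls to the robot, and variables do not carry over. Pictures are saved under pics/ and viewed, about 8 in all and at most 12, crops included, and the job is handed in when it is done.

Besides the shell and the picture viewer there is one more tool, called after "Emit:" as name([rows], argument=value, ...), one row to a line, values as JSON. move_arm: Moves the arm, as the interface text tells. Its arguments: {"type":"object","properties":{"moves":{"type":"array","items":{"type":"array","items":{"type":"number"}}},"grip_force":{"type":"number"}},"required":["moves"]}

```bash
mkdir -p pics; ls
python3 - <<'E'
from workcell import manip, cams
import cv2
for n in("scene","top"):
    im=cams.camera(n); cv2.imwrite(f"pics/{n}0.png",im[:,:,::-1]); 
    p=cams.camera_params(n); print(n,p)
print(manip.get_obs())
E
```

```text
pics
scene {'fx': 499.09589030590934, 'fy': 499.09589030590934, 'cx': 274.918567862828, 'cy': 199.36920906187123, 'dist_coeffs': array([0.0590614, 0.       , 0.       , 0.       , 0.       ]), 'xyz': array([ 0.46769899, -0.46034116,  1.11388737]), 'rotation': array([ 0.234487  , -0.04810271, -0.17956373,  0.95417967])}
top {'fx': 462.65180085905365, 'fy': 462.65180085905365, 'cx': 285.0522718149676, 'cy': 215.35619105136942, 'dist_coeffs': array([-0.11764745,  0.        ,  0.        ,  0.        ,  0.        ]), 'xyz': array([ 0.60354924, -0.0021166 ,  0.97807029]), 'rotation': array([-0.01382743,  0.02177909,  0.71510926, -0.69853649])}
{'clock': 0.1, 'joint_pos': array([-1.31958284,  0.33278296, -0.06473366,  1.46084344,  0.0216203 ,
        1.34993316, -0.08850564]), 'joint_velocities': array([-4.09658367e-04, -1.92279935e-03,  6.30289225e-05, -2.44846932e-03,
       -4.31480645e-04, -1.22032351e-04,  1.92943510e-05]), 'tau': array([ 1.56850456e-03, -6.26740766e+01,  4.94006008e-02, -3.92433035e+01,
        1.63831509e-02,  6.94322807e-03,  7.17397000e-06]), 'position': array([0.16890154, 0.60139112, 0.23061829]), 'ee_rot': array([ 7.96980736e-01,  6.04004390e-01, -4.85068538e-04,  4.10124171e-04]), 'ft_force': array([ 0.33780299, -0.21135236,  0.00243072]), 'torque': array([ 0.02312193, -0.01522894, -0.04700838]), 'grip_width': 1.0038759423592296}
```

View pics/scene0.png

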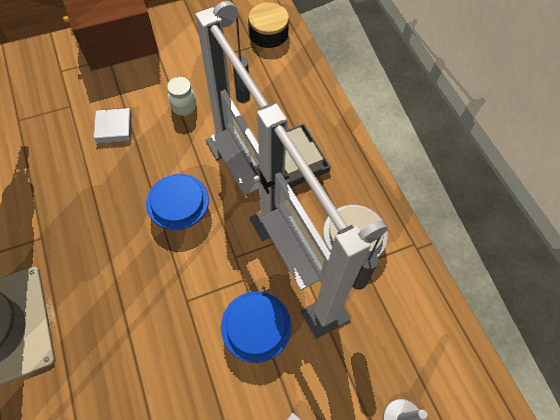

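View pics/top0.png

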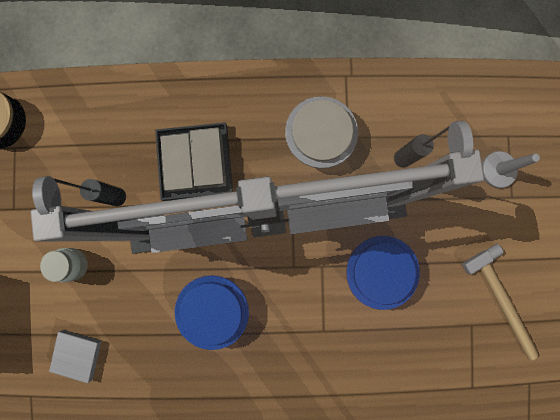

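The scene picture shows the three posts with tops at about (207,17), (271,118) and (350,243). The pale turntable is at (355,232), behind the near sash, which is the robot's right one. The top picture has it at (322,130), behind the right lip at (338,213), with the brick tray at (193,160). The candidates are:
- **Pale disc, top (322,130):** chosen. It is round, pale, on steel and behind a sash.
- **Blue discs, top (212,312) and (383,273):** decoys standing in front of the sashes.
- **Jar, top (63,265), and wooden tin, top (5,120):** not turntables.

Next are close crops of the sash, mark and turntable.

```bash
cat > h.py <<'E'
import numpy as np, cv2
from scipy.spatial.transform import Rotation as R
from workcell import manip, cams
P={n:cams.camera_params(n) for n in("scene","top")}
def K(p): return np.array([[p["fx"],0,p["cx"]],[0,p["fy"],p["cy"]],[0,0,1]])
F=np.diag([1,-1,-1.])
def proj(n,X):
    p=P[n]; X=np.atleast_2d(X); c=R.from_quat(p["rotation"]).inv().apply(X-p["xyz"])@F
    return cv2.projectPoints(c.reshape(-1,1,3),np.zeros(3),np.zeros(3),K(p),p["dist_coeffs"])[0].reshape(-1,2)
def ray(n,uv):
    p=P[n]; q=cv2.undistortPoints(np.array(uv,float).reshape(-1,1,2),K(p),p["dist_coeffs"]).reshape(-1,2)
    return p["xyz"],R.from_quat(p["rotation"]).apply(np.c_[q,np.ones(len(q))]@F)
def onz(n,uv,z):
    o,d=ray(n,uv); return o+d*((z-o[2])/d[:,2])[:,None]
def tri(a,b): # pixel in scene, pixel in top
    A=[];y=[]
    for n,uv in(("scene",a),("top",b)):
        o,d=ray(n,[uv]); d=d[0]/np.linalg.norm(d); M=np.eye(3)-np.outer(d,d); A.append(M);y.append(M@o)
    A=np.vstack(A);y=np.hstack(y); x=np.linalg.lstsq(A,y,rcond=None)[0]; return x,np.linalg.norm(A@x-y)
def crop(n,im,x0,y0,x1,y1,s,name): cv2.imwrite(name,cv2.resize(im[y0:y1,x0:x1,::-1],None,fx=s,fy=s,interpolation=cv2.INTER_CUBIC))
E
python3 - <<'E'
from h import *
S=cv2.imread("pics/scene0.png")[:,:,::-1];T=cv2.imread("pics/top0.png")[:,:,::-1]
crop(0,S,230,100,390,340-92,4,"pics/s1.png"); 
s=cv2.resize(S[150:340,235:395],None,fx=3.1,fy=3.1,interpolation=2)
cv2.imwrite("pics/s1.png",s[:,:,::-1])
crop(0,T,225,140,425,265,4,"pics/t1.png")
print("posts scene",onz("scene",[(207,17),(271,118),(350,243)],.43).round(3),"top",onz("top",[(48,223),(257,195),(466,168)],.43).round(3))
print("tt",onz("top",[(323,130)],.068).round(3),onz("scene",[(356,230)],.068).round(3))
print("blue",onz("top",[(384,272),(212,312)],.068).round(3))
E
```

```text
posts scene [[ 0.626  0.281  0.43 ]
 [ 0.654  0.019  0.43 ]
 [ 0.681 -0.236  0.43 ]] top [[ 0.628  0.28   0.43 ]
 [ 0.656  0.024  0.43 ]
 [ 0.684 -0.231  0.43 ]]
tt [[ 0.818 -0.093  0.068]] [[ 0.82  -0.093  0.068]]
blue [[ 0.533 -0.206  0.068]
 [ 0.463  0.135  0.068]]
```

View pics/s1.png

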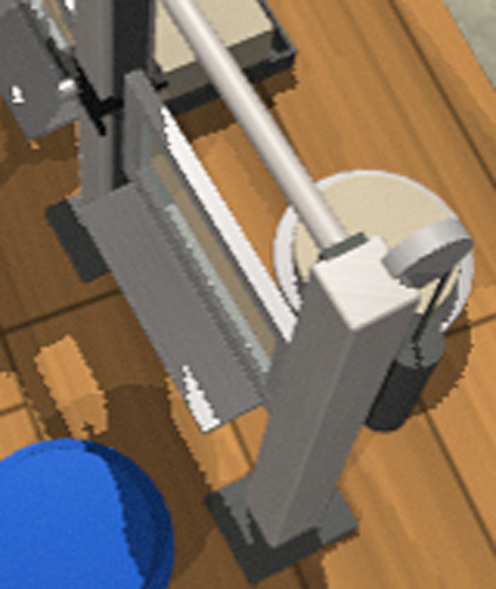

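View pics/t1.png

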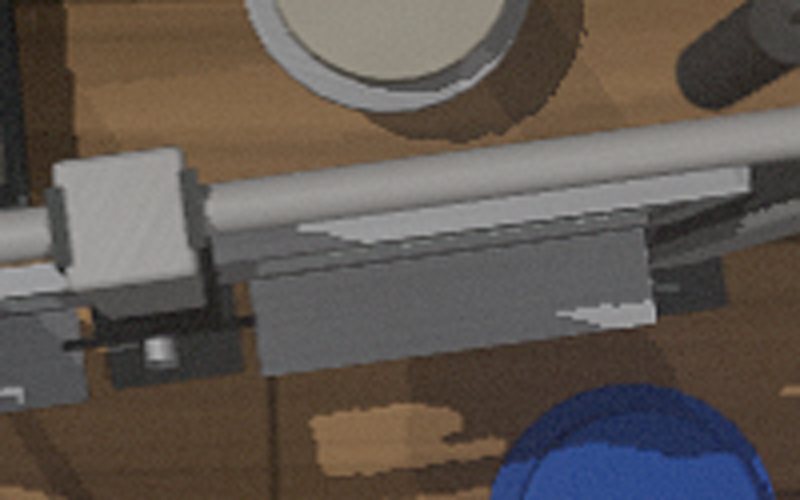

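The crops confirm that the pale disc stands behind the right sash. The right lip's front corners are at top (292,234) and (388.8,221) and at scene (260.2,216) and (301.8,289.4). The collar is at about scene (268,182) and top (265,223). I'll triangulate the lip and fit the mark height with an overlay.

Run:
```python
from h import *
S=cv2.imread("pics/scene0.png")[:,:,::-1]
for a,b in(((260.2,216),(292,234)),((301.8,289.4),(388.8,221))): print(tri(a,b))
pc=np.array([.655,.0215]);y=np.array([-.1063,.994]);y/=np.linalg.norm(y);n=np.array([y[1],-y[0]])
print("yaw",np.degrees(np.arctan2(n[1],n[0])))
def X(dx,dy,z): return np.r_[pc+n*dx+y*dy,z]
# collar pointer ends/heights in the top view: at front (dx=-.03)
for z in(.2,.22,.24,.26,.28,.3):
    print(z,"scene front centre",proj("scene",X(-.03,0,z)).round(1),"+-30",proj("scene",[X(-.03,.03,z),X(-.03,-.03,z)]).round(1).tolist(),"top",proj("top",X(-.03,0,z)).round(1))
s=12;x0,y0=248,160
a=cv2.resize(S[y0:y0+46,x0:x0+48],None,fx=s,fy=s,interpolation=0)[:,:,::-1].copy()
for k in range(0,48,5):
    cv2.putText(a,str(x0+k),(k*s,10),0,.35,(0,0,255)); cv2.putText(a,str(y0+k),(0,k*s+6),0,.35,(0,0,255))
cv2.imwrite("pics/s2.png",a)
```

```text
(array([ 0.61233032, -0.02352195,  0.16249663]), np.float64(0.0014063118122464235))
(array([ 0.6328186 , -0.19942619,  0.15119685]), np.float64(0.0032754536971725643))
yaw 6.104105836158097
0.2 scene front centre [[258.1 189.4]] +-30 [[251.7, 178.4], [264.6, 200.7]] top [[267.7 226.1]]
0.22 scene front centre [[257.9 184.7]] +-30 [[251.4, 173.5], [264.5, 196.2]] top [[267.3 225.8]]
0.24 scene front centre [[257.6 179.8]] +-30 [[251.1, 168.5], [264.4, 191.4]] top [[267.  225.5]]
0.26 scene front centre [[257.4 174.8]] +-30 [[250.7, 163.3], [264.3, 186.6]] top [[266.6 225.1]]
0.28 scene front centre [[257.2 169.6]] +-30 [[250.4, 158.0], [264.2, 181.5]] top [[266.3 224.7]]
0.3 scene front centre [[256.9 164.2]] +-30 [[250.0, 152.4], [264.0, 176.2]] top [[265.8 224.3]]
```

View pics/s2.png

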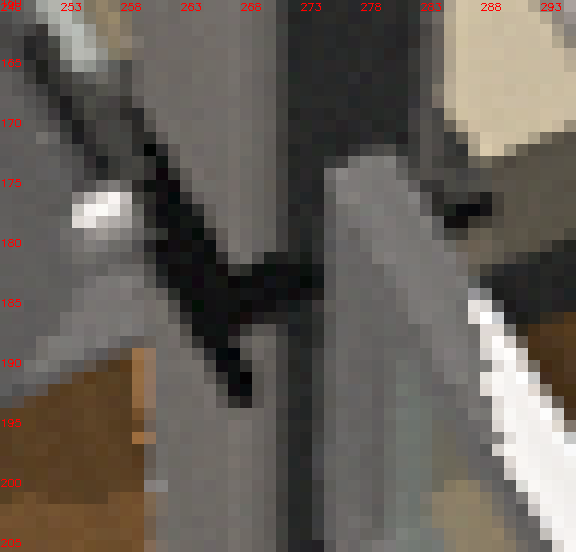

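The collar's front band runs from scene (259,172) to (267,186), and its right pointer ends at (268,193). I'll fit the heights, then compute the first transit in tool axes.

```bash
cat >> h.py <<'E'
pc=np.array([.655,.0215]);yg=np.array([-.1063,.994]);yg/=np.linalg.norm(yg);ng=np.array([yg[1],-yg[0]])
def G(dx,dy,z): return np.r_[pc+ng*dx+yg*dy,z]   # guard frame at mid post axis
def Rt(tilt): # tool x along guard-left, tip tilted forward by tilt deg from down
    x=np.r_[yg,0];t=np.radians(tilt);z=np.r_[ng*np.sin(t),-np.cos(t)]
    return R.from_matrix(np.c_[x,np.cross(z,x),z])
def step(p,q,P1,R1): # tool-axis rotvec deg and shift from pose p,q to P1,R1
    r=R.from_quat(q); return np.degrees((r.inv()*R1).as_rotvec()).round(1), r.inv().apply(np.array(P1)-p).round(3)
E
python3 - <<'E'
from h import *
from scipy.optimize import least_squares
sc=np.array([(260.2,216),(301.8,289.4)]);tp=np.array([(292,234),(388.8,221)])
def f(v):
    X=[G(v[0],v[1]+.09,v[2]),G(v[0],v[1]-.09,v[2])]
    return np.r_[(proj("scene",X)-sc).ravel(),(proj("top",X)-tp).ravel()]
r=least_squares(f,[-.05,-.13,.15],x_scale=.01); print("lip edge guard",r.x.round(4),G(*r.x).round(4),r.fun.round(1))
print("ptr end",tri((268,193),(288.5,220)),"corner",tri((266.8,186),(278.8,220.5)))
for zz in(.22,.23,.24,.25,.26): print(zz,proj("scene",[G(-.03,-.037,zz),G(-.03,-.03,zz),G(-.03,.037,zz)]).round(1).tolist())
print("cabinet",onz("scene",[(157,52)],0),onz("top",[(31,292)],.1), [onz("scene",[(152,26)],z).round(3) for z in(.1,.15,.2)])
o=manip.get_obs();p,q=o["position"],o["ee_rot"]
print("tilt0",step(p,q,p,Rt(0)))
for w in((.17,.45,.30),(.36,.27,.30),(.44,.05,.30),(.44,-.135,.30)): print(w,step(p,q,w,Rt(0)))
E
```

```text
lip edge guard [-0.0464 -0.1281  0.1548] [ 0.6225 -0.1108  0.1548] [-0.5  0.6 -1.3  0.1 -1.2 -0.8  1.3 -0.9]
ptr end (array([ 0.63366304, -0.01636252,  0.23817083]), np.float64(0.0007166883867605916)) corner (array([ 0.63490149, -0.00135538,  0.24061742]), np.float64(0.0033329685803393737))
0.22 [[266.1, 198.9], [264.5, 196.2], [249.9, 170.9]]
0.23 [[266.0, 196.6], [264.4, 193.8], [249.7, 168.4]]
0.24 [[266.0, 194.2], [264.4, 191.4], [249.5, 165.9]]
0.25 [[265.9, 191.8], [264.3, 189.0], [249.4, 163.3]]
0.26 [[265.9, 189.3], [264.3, 186.6], [249.2, 160.7]]
cabinet [[0.54426365 0.66312897 0.        ]] [[0.50920585 0.48763179 0.1       ]] [array([[0.55 , 0.659, 0.1  ]]), array([[0.546, 0.604, 0.15 ]]), array([[0.542, 0.548, 0.2  ]])]
tilt0 (array([ -0. ,   0.1, -21.8]), array([0., 0., 0.]))
(0.17, 0.45, 0.3) (array([ -0. ,   0.1, -21.8]), array([-0.146,  0.042, -0.069]))
(0.36, 0.27, 0.3) (array([ -0. ,   0.1, -21.8]), array([-0.267,  0.274, -0.069]))
(0.44, 0.05, 0.3) (array([ -0. ,   0.1, -21.8]), array([-0.458,  0.41 , -0.069]))
(0.44, -0.135, 0.3) (array([ -0. ,   0.1, -21.8]), array([-0.636,  0.46 , -0.069]))
```

Measured values:
- Right lip front edge at (0.6225, -0.111), underside about 0.15, at the limit of its allowed start range.
- Mark at about 0.240.
- Yaw 6.1°.

I'll go round at a short radius, well clear of the guard.

Emit:
move_arm([
  [0,0,-8,-0.05,0.014,-0.03,0.0],
  [0,0,-15,-0.1,0.03,-0.05,0.0],
  [0,0,-21.8,-0.146,0.042,-0.07,0.0],
  [0,0,-21.8,-0.146,0.042,-0.07,0.0],
  [0,0,-21.8,-0.267,0.274,-0.07,0.0],
  [0,0,-21.8,-0.267,0.274,-0.07,0.0],
  [0,0,-21.8,-0.267,0.274,-0.07,0.0],
  [0,0,-21.8,-0.267,0.274,-0.07,0.0],
  [0,0,-21.8,-0.267,0.274,-0.07,0.0],
  [0,0,-21.8,-0.267,0.274,-0.07,0.0],
], grip_force=30)

```text
clock: 1.1
position: [0.3641, 0.266, 0.3013]
ee_rot: [0.671, 0.741, 0.0, 0.0]
ft_force: [-0.3, -0.9, 0.4]
grip_width: -0.001
```

Emit:
move_arm([
  [0,0,0,-0.05,0.008,0,0.0],
  [0,0,0,-0.1,0.016,0,0.0],
  [0,0,0,-0.15,0.024,0,0.0],
  [0,0,0,-0.2,0.032,0,0.0],
  [0,0,0,-0.25,0.04,0,0.0],
  [0,0,0,-0.3,0.048,0,0.0],
  [0,0,0,-0.35,0.055,0,0.0],
  [0,0,0,-0.399,0.063,0,0.0],
  [-8,0,0,-0.399,0.063,0,0.0],
  [-16,0,0,-0.399,0.063,0,0.0],
])

```text
clock: 2.1
position: [0.4669, -0.1207, 0.2993]
ee_rot: [0.663, 0.736, 0.101, 0.094]
ft_force: [-0.8, -0.2, -0.7]
grip_width: -0.003
```

Emit:
move_arm([
  [-8,0,0,0,0,0,0.0],
  [-16,0,0,0,0,0,0.0],
  [-24,0,0,0,0,0,0.0],
  [-32,0,0,0,0,0,0.0],
  [-39,0,0,0,0,0,0.0],
  [-39,0,0,0,0,0,0.0],
  [-39,0,0,0,0,0,0.0],
])

```text
clock: 2.8
position: [0.4683, -0.1112, 0.3019]
ee_rot: [0.604, 0.69, 0.308, 0.253]
ft_force: [0.6, 2.2, -0.2]
grip_width: 0.001
```

Run:
```python
from h import *
o=manip.get_obs();p,q=o["position"],o["ee_rot"]; r=R.from_quat(q)
z=r.apply([0,0,1]); print(o["clock"],p.round(4),"z",z.round(3),"x",r.apply([1,0,0]).round(3),"tilt",np.degrees(np.arccos(-z[2])),o["joint_pos"].round(2))
d=p[:2]-pc; print("guard",d@ng,d@yg,p[2])
im=cams.camera("scene"); cv2.imwrite("pics/s3.png",im[:,:,::-1])
```

```text
2.8 [ 0.4683 -0.1112  0.3019] z [ 0.722  0.12  -0.682] x [-0.143  0.989  0.023] tilt 47.02283813788077 [ 0.35 -0.5   0.06  2.31 -0.62  0.7   2.47]
guard -0.19980569281605898 -0.1121372719842129 0.30189315148956475
```

View pics/s3.png

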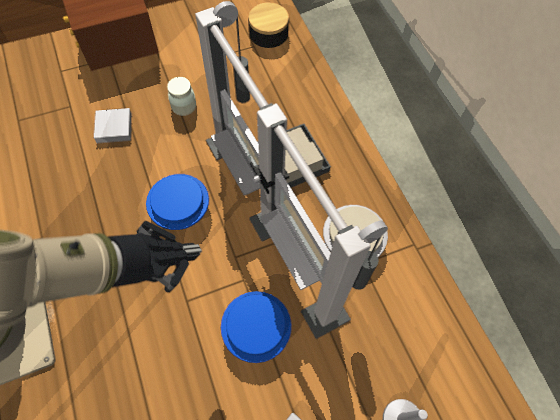

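The tool points forward at 47° with the fingertips at about scene (197,250), clear of everything. Joint 2 is at its limit here, but going outward should free it. Next I'll compute the approach.

```bash
cat > go.py <<'E'
from h import *; import sys
o=manip.get_obs();p,q=o["position"],o["ee_rot"]; z=R.from_quat(q).apply([0,0,1]); d=p[:2]-pc
print(o["clock"],"guard",(d@ng).round(4),(d@yg).round(4),p[2].round(4),"tilt",np.degrees(np.arccos(-z[2])).round(1),o["joint_pos"].round(2),"f",o["ft_force"].round(1))
for a in sys.argv[1:]:
    dx,dy,zz,t=map(float,a.split(",")); print(a,step(p,q,G(dx,dy,zz),Rt(t)))
E
python3 go.py -- 2>/dev/null -.12,-.12,.22,50 || python3 - <<'E'
E
python3 -c "
import sys;sys.argv=['go','-.13,-.12,.24,52','-.13,-.12,.115,52'];exec(open('go.py').read())"
```

```text
2.85 guard -0.201 -0.1151 0.3003 tilt 47.4 [ 0.37 -0.5   0.06  2.31 -0.64  0.7   2.49] f [ 0.1  0.3 -2.7]
2.85 guard -0.201 -0.1151 0.3003 tilt 47.4 [ 0.37 -0.5   0.06  2.31 -0.64  0.7   2.49] f [ 0.1  0.3 -2.7]
-.13,-.12,.24,52 (array([-4.6, -2.3,  0. ]), array([-0.009,  0.004,  0.093]))
-.13,-.12,.115,52 (array([-4.6, -2.3,  0. ]), array([-0.012, -0.088,  0.177]))
```

Emit:
move_arm([
  [0,-1,0,-0.004,0.002,0.03,0.0],
  [-2,-2,0,-0.008,0.004,0.06,0.0],
  [-4.6,-2.3,0,-0.009,0.004,0.093,0.0],
  [-4.6,-2.3,0,-0.009,0.004,0.093,0.0],
  [-4.6,-2.3,0,-0.009,0.004,0.093,0.0],
])

```text
clock: 3.35
position: [0.5389, -0.1048, 0.2378]
ee_rot: [0.599, 0.675, 0.323, 0.286]
ft_force: [0.2, 0.8, 0.3]
grip_width: 0.001
```

```bash
python3 -c "
import sys;sys.argv=['go','-.13,-.12,.24,55','-.13,-.12,.115,55'];exec(open('go.py').read())"
```

```text
3.35 guard -0.1288 -0.1133 0.2378 tilt 51.2 [-0.06 -0.34  0.32  2.37 -0.72  0.33  2.58] f [0.2 0.8 0.3]
-.13,-.12,.24,55 (array([-3.8, -0.6,  0.4]), array([-0.007,  0.001, -0.002]))
-.13,-.12,.115,55 (array([-3.8, -0.6,  0.4]), array([-0.007, -0.096,  0.076]))
```

Joint 7 is almost at its stop. Since a half turn about tool z gives the same fingertips, I'll unwind it.

Emit:
move_arm([
  [0,0,-8,0,0,0,0.0],
  [0,0,-16,0,0,0,0.0],
  [0,0,-24,0,0,0,0.0],
  [0,0,-32,0,0,0,0.0],
  [0,0,-40,0,0,0,0.0],
  [0,0,-48,0,0,0,0.0],
  [0,0,-56,0,0,0,0.0],
  [0,0,-64,0,0,0,0.0],
  [0,0,-72,0,0,0,0.0],
  [0,0,-80,0,0,0,0.0],
])

```text
clock: 4.35
position: [0.5574, -0.0913, 0.225]
ee_rot: [0.037, 0.898, 0.043, 0.437]
ft_force: [-0.4, 0.0, 0.3]
grip_width: -0.007
```

```bash
python3 go.py
```

```text
4.35 guard -0.109 -0.1017 0.225 tilt 52.0 [-0.7  -0.5   0.77  2.41  0.73  0.24  2.6 ] f [-0.4  0.   0.3]
```

A negative turn pushes joint 7 into its stop, so I'll unwind the positive way while backing off a little.

Emit:
move_arm([
  [0,0,8,0,0,-0.02,0.0],
  [0,0,16,0,0,-0.04,0.0],
  [0,0,24,0,0,-0.04,0.0],
  [0,0,32,0,0,-0.04,0.0],
  [0,0,40,0,0,-0.04,0.0],
  [0,0,48,0,0,-0.04,0.0],
  [0,0,56,0,0,-0.04,0.0],
  [0,0,64,0,0,-0.04,0.0],
  [0,0,72,0,0,-0.04,0.0],
  [0,0,80,0,0,-0.04,0.0],
])

```text
clock: 5.35
position: [0.5254, -0.0922, 0.2491]
ee_rot: [0.609, 0.661, 0.316, 0.304]
ft_force: [0.7, 0.5, 0.4]
grip_width: -0.0
```

```bash
python3 go.py
```

```text
5.35 guard -0.1409 -0.0992 0.2491 tilt 51.9 [ 0.02 -0.41  0.18  2.41 -0.54  0.29  2.33] f [0.7 0.5 0.4]
```

Emit:
move_arm([
  [0,0,8,0,0,0,0.0],
  [0,0,16,0,0,0,0.0],
  [0,0,24,0,0,0,0.0],
  [0,0,32,0,0,0,0.0],
  [0,0,40,0,0,0,0.0],
  [0,0,48,0,0,0,0.0],
  [0,0,56,0,0,0,0.0],
  [0,0,64,0,0,0,0.0],
  [0,0,72,0,0,0,0.0],
  [0,0,80,0,0,0,0.0],
])

```text
clock: 6.35
position: [0.5256, -0.0916, 0.2491]
ee_rot: [0.892, 0.116, 0.437, 0.029]
ft_force: [-0.1, 0.6, 0.7]
grip_width: 0.001
```

Emit:
move_arm([
  [0,0,8,0,0,0,0.0],
  [0,0,16,0,0,0,0.0],
  [0,0,24,0,0,0,0.0],
  [0,0,32,0,0,0,0.0],
  [0,0,40,0,0,0,0.0],
  [0,0,48,0,0,0,0.0],
  [0,0,56,0,0,0,0.0],
  [0,0,64,0,0,0,0.0],
  [0,0,72,0,0,0,0.0],
  [0,0,80,0,0,0,0.0],
])

```text
clock: 7.35
position: [0.5256, -0.0914, 0.2489]
ee_rot: [0.758, -0.484, 0.353, -0.258]
ft_force: [-0.3, -0.6, -0.4]
grip_width: -0.001
```

```bash
python3 - <<'E'
import re
s=open('h.py').read()
s=s.replace("x=np.r_[yg,0];","x=-np.r_[yg,0];"); open('h.py','w').write(s)
E
python3 -c "
import sys;sys.argv=['go','-.13,-.12,.24,55','-.13,-.12,.115,55'];exec(open('go.py').read())"
```

```text
7.35 guard -0.1406 -0.0985 0.2489 tilt 51.9 [ 0.68 -0.37 -0.37  2.39 -1.12  0.44  0.03] f [-0.3 -0.6 -0.4]
-.13,-.12,.24,55 (array([ 3.4, -1.4, 19.7]), array([0.02 , 0.007, 0.015]))
-.13,-.12,.115,55 (array([ 3.4, -1.4, 19.7]), array([-0.016,  0.099,  0.092]))
```

Emit:
move_arm([
  [0,0,7,0.005,0.002,0.004,0.0],
  [0,0,14,0.01,0.004,0.008,0.0],
  [1,-1,19.7,0.02,0.007,0.012,0.0],
  [1,-1,19.7,0.015,0.02,0.025,0.0],
  [1,-1,19.7,0.008,0.04,0.04,0.0],
  [1,-1,19.7,0.0,0.06,0.06,0.0],
  [1,-1,19.7,-0.008,0.08,0.075,0.0],
  [1,-1,19.7,-0.016,0.099,0.092,0.0],
  [1,-1,19.7,-0.016,0.099,0.092,0.0],
])

```text
clock: 8.25
position: [0.5564, -0.1238, 0.1984]
ee_rot: [0.665, -0.597, 0.302, -0.331]
ft_force: [0.0, -1.1, 0.3]
grip_width: -0.002
```

```bash
python3 -c "
import sys;sys.argv=['go','-.13,-.12,.115,55','-.025,-.12,.115,55'];exec(open('go.py').read())
im=cams.camera('scene'); cv2.imwrite('pics/s4.png',cv2.resize(im[100:350,100:400,::-1],None,fx=2,fy=2,interpolation=2))"
```

```text
8.25 guard -0.1135 -0.134 0.1984 tilt 53.3 [-0.25 -0.24  0.56  2.41 -1.26  0.24  0.04] f [ 0.  -1.1  0.3]
-.13,-.12,.115,55 (array([ 1.7, -0.3,  0.2]), array([-0.014,  0.077,  0.036]))
-.025,-.12,.115,55 (array([ 1.7, -0.3,  0.2]), array([-0.015,  0.014,  0.121]))
```

View pics/s4.png

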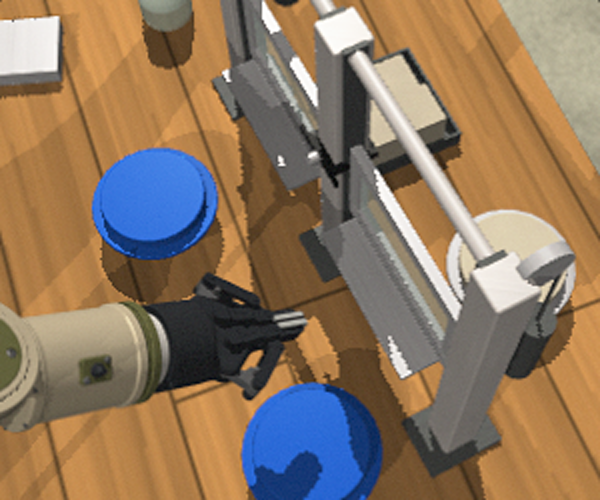

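The hand is tilted forward with its fingertips at crop (303,320), in front of the right lip, and the guard is untouched. Joint 4 is at its stop, so I'll take less tilt to get lower.

```bash
python3 -c "
import sys;sys.argv=['go','-.11,-.125,.18,42','-.11,-.125,.115,42'];exec(open('go.py').read())"
```

```text
8.3 guard -0.113 -0.1333 0.1976 tilt 53.3 [-0.26 -0.24  0.57  2.41 -1.26  0.24  0.04] f [-0.1 -2.4 -0.6]
-.11,-.125,.18,42 (array([-11.3,  -0.3,   0.2]), array([-0.008,  0.012,  0.013]))
-.11,-.125,.115,42 (array([-11.3,  -0.3,   0.2]), array([-0.009,  0.064,  0.052]))
```

Emit:
move_arm([
  [-6,0,0,-0.004,0.006,0.006,0.0],
  [-11.3,0,0,-0.008,0.012,0.013,0.0],
  [-11.3,0,0,-0.008,0.03,0.026,0.0],
  [-11.3,0,0,-0.009,0.05,0.04,0.0],
  [-11.3,0,0,-0.009,0.064,0.052,0.0],
  [-11.3,0,0,-0.009,0.064,0.052,0.0],
])

```text
clock: 8.9
position: [0.5573, -0.1147, 0.113]
ee_rot: [0.694, -0.626, 0.24, -0.263]
ft_force: [-0.7, 0.2, 0.2]
grip_width: -0.003
```

```bash
python3 -c "
import sys;sys.argv=['go','-.11,-.125,.115,42','-.028,-.125,.115,42','-.028,-.125,.115,48'];exec(open('go.py').read())"
```

```text
8.9 guard -0.1116 -0.1251 0.113 tilt 41.8 [-0.04 -0.02  0.31  2.35 -1.12  0.26 -0.18] f [-0.7  0.2  0.2]
-.11,-.125,.115,42 (array([ 0.2, -0.4, -0. ]), array([-0.   , -0.003, -0.   ]))
-.028,-.125,.115,42 (array([ 0.2, -0.4, -0. ]), array([-0.   , -0.064,  0.054]))
-.028,-.125,.115,48 (array([ 6.2, -0.4, -0. ]), array([-0.   , -0.064,  0.054]))
```

Emit:
move_arm([
  [3,0,0,0,0.01,0.01,0.0],
  [6,0,0,0,-0.005,0.023,0.0],
  [6,0,0,0,-0.02,0.036,0.0],
  [6,0,0,0,-0.035,0.05,0.0],
  [6,0,0,0,-0.049,0.063,0.0],
  [6,0,0,0,-0.049,0.063,0.0],
])

```text
clock: 9.5
position: [0.5954, -0.106, 0.1452]
ee_rot: [0.678, -0.612, 0.282, -0.295]
ft_force: [-0.3, -0.2, 1.3]
grip_width: 0.001
```

```bash
python3 -c "
import sys;sys.argv=['go','-.03,-.125,.12,48','-.03,-.125,.20,48'];exec(open('go.py').read())
for n in ('scene','top'):
  im=cams.camera(n); cv2.imwrite(f'pics/{n}5.png',im[:,:,::-1])
a=cv2.resize(cv2.imread('pics/scene5.png')[150:300,220:370],None,fx=2.6,fy=2.6); b=cv2.resize(cv2.imread('pics/top5.png')[140:290,240:390],None,fx=2.6,fy=2.6)
cv2.imwrite('pics/c5.png',np.hstack([a,b]))"
```

```text
9.5 guard -0.0728 -0.1204 0.1452 tilt 48.2 [-0.98 -0.16  1.2   2.36 -1.24  0.12 -0.  ] f [-0.3 -0.2  1.3]
-.03,-.125,.12,48 (array([-0.1, -1.4,  0.4]), array([ 0.003, -0.01 ,  0.049]))
-.03,-.125,.20,48 (array([-0.1, -1.4,  0.4]), array([ 0.005, -0.069, -0.005]))
```

View pics/c5.png

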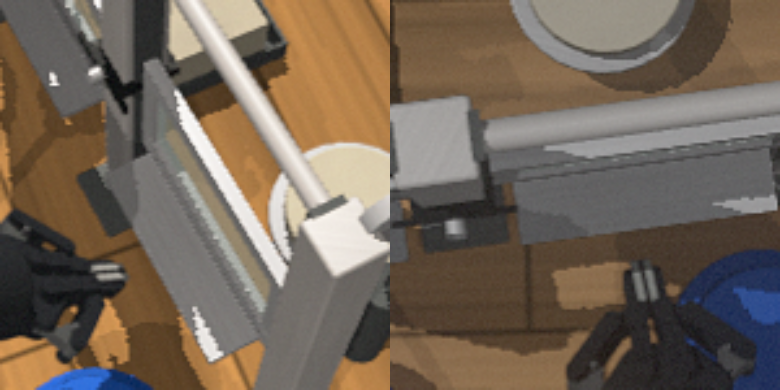

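The solver has run into its wrist stop (joint 6 at 0.12), leaving the tip 45 mm short and still 30 mm in front of the lip; nothing was touched. I'll fit a simple kinematic model to the logged poses, so that I can pick a tilt that is actually reachable.

```bash
cat > kin.py <<'E'
from h import *
from scipy.optimize import least_squares
LO=np.array([-2.6,-.5,-1.47,.16,-1.27,.06,-2.6]);HI=np.array([2.6,2.12,1.34,2.42,4.41,2.06,2.6])
def fk(q,L):
    r=R.identity();p=np.zeros(3)
    ax="zyzyzyz";s=[-1,1,-1,1,-1,1,-1];seg={0:L[0],2:L[1],4:L[2],6:L[3]}
    for i in range(7):
        r=r*R.from_euler(ax[i],s[i]*q[i])
        if i in seg: p=p+r.apply([0,0,seg[i]])
    return p,r
data=[([-1.31958,.33278,-.06473,1.46084,.02162,1.34993,-.0885],[.1689,.60139,.2306]),
([.35,-.5,.06,2.31,-.62,.7,2.47],[.4683,-.1112,.3019]),([-.06,-.34,.32,2.37,-.72,.33,2.58],[.5389,-.1048,.2378]),
([-.7,-.5,.77,2.41,.73,.24,2.6],[.5574,-.0913,.225]),([.02,-.41,.18,2.41,-.54,.29,2.33],[.5254,-.0922,.2491]),
([.68,-.37,-.37,2.39,-1.12,.44,.03],[.5256,-.0914,.2489]),([-.25,-.24,.56,2.41,-1.26,.24,.04],[.5564,-.1238,.1984]),
([-.04,-.02,.31,2.35,-1.12,.26,-.18],[.5573,-.1147,.113]),([-.98,-.16,1.2,2.36,-1.24,.12,0.],[.5954,-.106,.1452])]
sol=least_squares(lambda L:np.ravel([fk(q,L)[0]-p for q,p in data]),[.3,.4,.4,.2]);L=sol.x
E
python3 - <<'E'
from kin import *
print(L.round(4),np.abs(sol.fun).max(), fk(data[0][0],L)[1].as_quat().round(3))
rng=np.random.default_rng(0); q0=manip.get_obs()["joint_pos"]
for tilt in(30,35,40,45,50,60):
  for flip in(0,1):
    best=[]
    Rg=Rt(tilt)*R.from_euler('z',np.pi*flip)
    for z in(.10,.20):
      def f(q):
        p,r=fk(q,L); return np.r_[(p-G(-.03,-.125,z))*20,(r.inv()*Rg).as_rotvec()*3]
      c=[]
      for k in range(40):
        s=least_squares(f,rng.uniform(LO,HI) if k else np.clip(q0,LO+1e-3,HI-1e-3),bounds=(LO,HI),max_nfev=80)
        if s.cost<1e-6:c.append(s.x)
      best.append((z,len(c),min(c,key=lambda x:np.abs(x-q0).max()).round(2).tolist() if c else None))
    print(tilt,flip,best)
E
```

```text
[0.2372 0.4546 0.5255 0.2997] 0.04591487387521209 [-0.604  0.797 -0.    -0.   ]
30 0 [(0.1, 22, [0.8, 0.24, -0.6, 2.03, -0.1, 0.42, 2.0]), (0.2, 21, [1.02, 0.1, -0.81, 1.95, -0.16, 0.63, 2.01])]
30 1 [(0.1, 11, [-0.53, 0.29, 0.85, 2.03, -0.81, 0.54, -0.59]), (0.2, 14, [-0.98, 0.25, 1.34, 1.95, -0.68, 0.73, -0.75])]
35 0 [(0.1, 20, [1.03, 0.26, -0.83, 2.09, -0.07, 0.3, 2.02]), (0.2, 21, [1.16, 0.07, -0.93, 2.02, -0.3, 0.53, 2.14])]
35 1 [(0.1, 13, [-0.79, 0.4, 1.17, 2.09, -1.22, 0.6, -0.27]), (0.2, 13, [-1.01, 0.16, 1.34, 2.02, -0.69, 0.61, -0.7])]
40 0 [(0.1, 20, [1.25, 0.32, -1.05, 2.14, 0.06, 0.18, 1.94]), (0.2, 24, [1.35, 0.04, -1.09, 2.07, -0.5, 0.44, 2.34])]
40 1 [(0.1, 12, [-0.52, 0.25, 0.85, 2.14, -1.27, 0.43, -0.12]), (0.2, 11, [-0.89, 0.05, 1.19, 2.07, -0.68, 0.48, -0.67])]
45 0 [(0.1, 14, [1.31, 0.34, -1.09, 2.19, -0.31, 0.06, 2.34]), (0.2, 18, [1.73, 0.03, -1.45, 2.13, -0.76, 0.36, 2.6])]
45 1 [(0.1, 21, [0.92, 0.21, -0.66, 2.19, -1.27, 0.17, 0.06]), (0.2, 16, [-1.04, 0.02, 1.34, 2.13, -0.86, 0.39, -0.46])]
50 0 [(0.1, 20, [1.56, 0.7, -1.4, 2.23, 1.9, 0.25, 0.38]), (0.2, 0, None)]
50 1 [(0.1, 16, [1.42, 0.44, -1.2, 2.23, 3.01, 0.06, 2.24]), (0.2, 11, [-1.04, -0.02, 1.34, 2.18, -1.15, 0.33, -0.16])]
60 0 [(0.1, 19, [1.63, 1.09, -1.47, 2.31, 2.42, 0.45, 0.19]), (0.2, 19, [1.79, 0.08, -1.47, 2.27, 4.37, 0.34, -2.49])]
60 1 [(0.1, 19, [1.56, 0.74, -1.33, 2.31, 2.94, 0.3, 2.57]), (0.2, 10, [0.32, 0.01, 0.02, 2.27, 4.38, 0.41, 0.59])]
```

```bash
python3 - <<'E'
s=open('kin.py').read()
s=s.replace("p=p+r.apply([0,0,seg[i]])","p=p+r.apply([L[4+i//2] if i<6 else 0,0,seg[i]])").replace("    return p,r","    return p,r*R.from_euler('z',90,degrees=True)")
s=s.replace("[.3,.4,.4,.2]","[.3,.4,.4,.2,0,0,0]")
open('kin.py','w').write(s)
E
cat > ik.py <<'E'
from kin import *
print(L.round(4),np.abs(sol.fun).max(), fk(data[0][0],L)[1].as_quat().round(3))
rng=np.random.default_rng(0); q0=manip.get_obs()["joint_pos"]; print(q0.round(2))
for tilt in(30,35,40,45,50,60):
  for flip in(0,1):
    best=[]
    Rg=Rt(tilt)*R.from_euler('z',np.pi*flip)
    for z in(.10,.20):
      def f(q):
        p,r=fk(q,L); return np.r_[(p-G(-.03,-.125,z))*20,(r.inv()*Rg).as_rotvec()*3,(q-q0)*1e-4]
      c=[]
      for k in range(25):
        s=least_squares(f,rng.uniform(LO,HI) if k else np.clip(q0,LO+1e-3,HI-1e-3),bounds=(LO,HI),max_nfev=80)
        if s.cost<1e-5:c.append(s.x)
      best.append((z,len(c),min(c,key=lambda x:np.abs(x-q0).max()).round(2).tolist() if c else None))
    print(tilt,flip,best)
E
python3 ik.py
```

```text
[ 0.2028  0.4448  0.4633  0.3162 -0.0105  0.0475 -0.03  ] 0.04285178982363555 [ 0.136  0.991 -0.001 -0.   ]
[-0.99 -0.16  1.2   2.36 -1.24  0.12  0.  ]
30 0 [(0.1, 10, [-0.89, 0.45, 1.25, 2.04, -1.06, 0.68, -2.05]), (0.2, 7, [-1.04, 0.19, 1.34, 1.96, -0.57, 0.71, -2.43])]
30 1 [(0.1, 21, [-0.31, 0.2, 0.56, 2.05, -0.59, 0.49, 0.79]), (0.2, 19, [-0.94, 0.14, 1.22, 1.96, -0.48, 0.69, 0.65])]
35 0 [(0.1, 8, [-0.93, 0.43, 1.28, 2.1, -1.23, 0.62, -1.88]), (0.2, 10, [-0.99, 0.04, 1.23, 2.03, -0.45, 0.55, -2.48])]
35 1 [(0.1, 17, [-0.1, 0.16, 0.34, 2.11, -0.7, 0.37, 0.92]), (0.2, 18, [-0.99, 0.04, 1.23, 2.03, -0.45, 0.55, 0.66])]
40 0 [(0.1, 4, [-0.78, 0.27, 1.07, 2.16, -1.27, 0.44, -1.76]), (0.2, 7, [0.31, 0.0, -0.06, 2.08, -0.54, 0.45, -2.36])]
40 1 [(0.1, 16, [0.09, 0.14, 0.15, 2.16, -0.95, 0.29, 1.18]), (0.2, 21, [-0.75, -0.02, 0.98, 2.1, -0.5, 0.43, 0.73])]
45 0 [(0.1, 15, [0.64, 0.14, -0.41, 2.21, -1.27, 0.21, -1.6]), (0.2, 5, [1.1, -0.03, -0.82, 2.14, -0.84, 0.39, -2.08])]
45 1 [(0.1, 17, [0.64, 0.14, -0.41, 2.21, -1.27, 0.21, 1.54]), (0.2, 17, [-1.0, -0.11, 1.2, 2.17, -0.5, 0.3, 0.77])]
50 0 [(0.1, 13, [1.61, 0.53, -1.35, 2.24, 1.81, 0.06, 1.97]), (0.2, 8, [0.13, -0.03, 0.12, 2.19, -1.09, 0.3, -1.83])]
50 1 [(0.1, 13, [1.64, 0.73, -1.45, 2.25, 1.77, 0.24, -1.02]), (0.2, 11, [-1.1, -0.21, 1.27, 2.23, -0.5, 0.16, 0.82])]
60 0 [(0.1, 14, [1.5, 0.42, -1.25, 2.29, 3.59, 0.25, 0.1]), (0.2, 12, [-1.09, -0.21, 1.27, 2.26, 4.32, 0.15, -0.86])]
60 1 [(0.1, 14, [1.67, 0.93, -1.47, 2.3, 2.45, 0.33, -1.52]), (0.2, 7, [-1.03, -0.16, 1.23, 2.26, 4.35, 0.19, 2.22])]
```

```bash
cat > k2.py <<'E'
from kin import *
import itertools
def fk(q,L,s,off=np.pi):
    r=R.identity();p=np.zeros(3);seg={0:0,2:1,4:2,6:3}
    for i in range(7):
        r=r*R.from_euler("zyzyzyz"[i],s[i]*q[i])
        if i in seg: p=p+r.apply([0,0,L[seg[i]]])
    return p,r*R.from_euler('z',off)
best=[]
for s3,s5,s4,s6 in itertools.product([1,-1],[1,-1],[1,-1],[1,-1]):
    s=[-1,1,s3,s4,s5,s6,-1]
    r=least_squares(lambda L:np.ravel([fk(q,L,s)[0]-p for q,p in data]),[.3,.4,.4,.2]); best.append((r.cost,s,r.x,np.abs(r.fun).max()))
best.sort(key=lambda t:t[0]); S,LL=best[0][1],best[0][2]
E
python3 - <<'E'
from k2 import *
for b in best[:3]: print(b)
o=manip.get_obs(); q0=o["joint_pos"]; p,r=fk(q0,LL,S); print(p.round(3),o["position"].round(3),r.as_quat().round(3),o["ee_rot"].round(3))
r=least_squares(lambda L:np.ravel([fk(q,L,S)[0]-p for q,p in data]),LL);print((r.fun.reshape(-1,3)*1e3).round(0).tolist())
E
```

```text
(np.float64(0.007202601048756958), [-1, 1, -1, 1, -1, 1, -1], array([0.23716913, 0.45461097, 0.52550876, 0.29974985]), np.float64(0.04591487387521209))
(np.float64(0.046015172867705345), [-1, 1, -1, 1, -1, -1, -1], array([ 0.37862259,  0.19039922,  0.77771197, -0.11325212]), np.float64(0.15676653086352588))
(np.float64(0.0499792664760359), [-1, 1, -1, 1, 1, 1, -1], array([0.27947591, 0.31847958, 0.62011817, 0.11181558]), np.float64(0.13213223334751664))
[ 0.576 -0.073  0.139] [ 0.595 -0.102  0.145] [ 0.68  -0.61   0.281 -0.296] [ 0.68  -0.61   0.281 -0.296]
[[-38.0, 46.0, 21.0], [15.0, 25.0, 6.0], [2.0, 37.0, 2.0], [-18.0, 41.0, 5.0], [1.0, 38.0, -0.0], [13.0, 28.0, -11.0], [-6.0, 33.0, -9.0], [0.0, 33.0, -7.0], [-20.0, 30.0, -6.0]]
```

```bash
cat > k3.py <<'E'
from kin import *
S=[-1,1,-1,1,-1,1,-1]
def fk(q,L):
    r=R.identity();p=np.zeros(3);seg={0:(0,4,5),2:(1,6,7),4:(2,8,9),6:(3,10,11)}
    for i in range(7):
        r=r*R.from_euler("zyzyzyz"[i],S[i]*q[i])
        if i in seg:
            a,b,c=seg[i]; p=p+r.apply([L[b],L[c],L[a]] if i<6 else [0,0,L[a]])
    return p,r*R.from_euler('z',np.pi)
sol=least_squares(lambda L:np.r_[np.ravel([fk(q,L)[0]-p for q,p in data]),.02*L[4:]],[.24,.45,.5,.3]+[0]*8);L=sol.x
def ik(P,tilt,flip,q0,n=25,seed=0):
    rng=np.random.default_rng(seed);Rg=Rt(tilt)*R.from_euler('z',np.pi*flip)
    def f(q):
        p,r=fk(q,L); return np.r_[(p-P)*20,(r.inv()*Rg).as_rotvec()*3,(q-q0)*1e-4]
    c=[]
    for k in range(n):
        s=least_squares(f,rng.uniform(LO,HI) if k else np.clip(q0,LO+1e-3,HI-1e-3),bounds=(LO,HI),max_nfev=80)
        if s.cost<1e-5:c.append(s.x)
    return len(c),(min(c,key=lambda x:np.abs(x-q0).max()).round(2).tolist() if c else None)
E
python3 - <<'E'
from k3 import *
print(L.round(3),(np.abs(sol.fun[:27]).max()*1e3).round(1))
q0=manip.get_obs()["joint_pos"]
for t in(30,35,38,42,46):
  for fl in(0,1): print(t,fl,[ik(G(-.035,-.125,z),t,fl,q0,15) for z in(.1,.205)])
E
```

```text
[ 0.259  0.448  0.491  0.342  0.    -0.021 -0.    -0.027  0.002  0.001
  0.     0.   ] 3.7
30 0 [(10, [-0.86, 0.44, 1.21, 2.07, -1.09, 0.65, -0.43]), (10, [-0.89, 0.08, 1.12, 1.97, -0.37, 0.67, -1.01])]
30 1 [(7, [0.06, 0.2, 0.12, 2.03, -0.39, 0.43, 2.16]), (6, [0.23, 0.07, -0.07, 1.92, -0.22, 0.65, 1.98])]
35 0 [(10, [-0.57, 0.24, 0.83, 2.13, -0.98, 0.42, -0.45]), (10, [-0.87, -0.01, 1.08, 2.04, -0.34, 0.54, -1.02])]
35 1 [(6, [1.26, 0.46, -1.22, 2.05, 0.69, 0.39, 1.32]), (5, [0.91, 0.08, -0.75, 1.97, -0.21, 0.53, 2.01])]
38 0 [(10, [-0.73, 0.28, 1.03, 2.17, -1.27, 0.45, -0.18]), (10, [-0.18, 0.0, 0.38, 2.06, -0.41, 0.47, -0.96])]
38 1 [(6, [1.21, 0.38, -1.12, 2.09, 0.53, 0.27, 1.44]), (5, [-1.2, -0.19, 1.34, 2.08, 0.0, 0.46, 1.87])]
42 0 [(10, [0.06, 0.17, 0.15, 2.19, -1.27, 0.24, -0.09]), (10, [-0.26, -0.02, 0.46, 2.12, -0.55, 0.39, -0.82])]
42 1 [(5, [1.3, 0.43, -1.2, 2.13, 0.85, 0.19, 1.17]), (5, [-1.17, -0.27, 1.29, 2.14, 0.14, 0.37, 1.77])]
46 0 [(6, [1.26, 0.39, -1.13, 2.18, 1.23, 0.06, -2.37]), (10, [-0.75, -0.1, 0.95, 2.19, -0.61, 0.29, -0.71])]
46 1 [(3, [1.4, 0.52, -1.31, 2.18, 1.46, 0.19, 0.64]), (5, [-1.04, -0.22, 1.21, 2.19, -0.17, 0.26, 2.06])]
```

The model now fits to 4 mm and says a 35° tilt is reachable both low and at the lift height.

```bash
python3 -c "
import sys;sys.argv=['go','-.09,-.125,.145,35','-.09,-.125,.10,35','-.037,-.125,.10,35'];exec(open('go.py').read())"
```

```text
9.6 guard -0.0724 -0.1164 0.1447 tilt 48.1 [-0.99 -0.16  1.2   2.36 -1.24  0.12  0.  ] f [ 0.1  1.6 -0.3]
-.09,-.125,.145,35 (array([-13.1,  -1.2,   0.5]), array([ 0.009,  0.012, -0.013]))
-.09,-.125,.10,35 (array([-13.1,  -1.2,   0.5]), array([0.008, 0.045, 0.017]))
-.037,-.125,.10,35 (array([-13.1,  -1.2,   0.5]), array([0.007, 0.01 , 0.056]))
```

Emit:
move_arm([
  [-6,0,0,0.004,0.006,-0.006,0.0],
  [-13,-1,0.5,0.009,0.012,-0.013,0.0],
  [-13,-1,0.5,0.009,0.012,-0.013,0.0],
  [-13,-1,0.5,0.008,0.028,0.002,0.0],
  [-13,-1,0.5,0.008,0.045,0.017,0.0],
  [-13,-1,0.5,0.008,0.045,0.017,0.0],
  [-13,-1,0.5,0.008,0.045,0.017,0.0],
])

```text
clock: 10.3
position: [0.5767, -0.1179, 0.0986]
ee_rot: [0.707, -0.641, 0.203, -0.22]
ft_force: [0.7, -0.7, 1.2]
grip_width: 0.001
```

```bash
python3 -c "
import sys;sys.argv=['go','-.09,-.125,.10,35','-.037,-.125,.10,35','-.037,-.125,.205,35'];exec(open('go.py').read())"
```

```text
10.3 guard -0.0927 -0.1303 0.0986 tilt 34.9 [-0.46  0.07  0.71  2.25 -0.75  0.34 -0.58] f [ 0.7 -0.7  1.2]
-.09,-.125,.10,35 (array([ 0.1, -0.6, -0.3]), array([-0.005, -0.003,  0.   ]))
-.037,-.125,.10,35 (array([ 0.1, -0.6, -0.3]), array([-0.006, -0.046,  0.031]))
-.037,-.125,.205,35 (array([ 0.1, -0.6, -0.3]), array([-0.005, -0.106, -0.055]))
```

Emit:
move_arm([
  [0,0,0,-0.002,-0.015,0.01,0.0],
  [0,0,0,-0.004,-0.03,0.02,0.0],
  [0,0,0,-0.006,-0.045,0.031,0.0],
  [0,0,0,-0.006,-0.045,0.031,0.0],
])

```text
clock: 10.7
position: [0.6333, -0.1042, 0.1008]
ee_rot: [0.708, -0.639, 0.204, -0.221]
ft_force: [-0.1, 0.2, 0.2]
grip_width: -0.004
```

```bash
python3 -c "
import sys;sys.argv=['go','-.037,-.125,.10,35','-.037,-.125,.150,35','-.037,-.125,.205,35'];exec(open('go.py').read())
for n in ('scene','top'):
  im=cams.camera(n); cv2.imwrite(f'pics/{n}6.png',im[:,:,::-1])
a=cv2.resize(cv2.imread('pics/scene6.png')[150:300,220:370],None,fx=2.6,fy=2.6); b=cv2.resize(cv2.imread('pics/top6.png')[140:290,240:390],None,fx=2.6,fy=2.6)
cv2.imwrite('pics/c6.png',np.hstack([a,b]))"
```

```text
10.7 guard -0.035 -0.1227 0.1008 tilt 35.1 [-0.45  0.2   0.68  2.13 -0.86  0.37 -0.55] f [-0.1  0.2  0.2]
-.037,-.125,.10,35 (array([-0.1, -0.5, -0.1]), array([ 0.002,  0.002, -0.   ]))
-.037,-.125,.150,35 (array([-0.1, -0.5, -0.1]), array([ 0.003, -0.027, -0.041]))
-.037,-.125,.205,35 (array([-0.1, -0.5, -0.1]), array([ 0.003, -0.058, -0.086]))
```

View pics/c6.png

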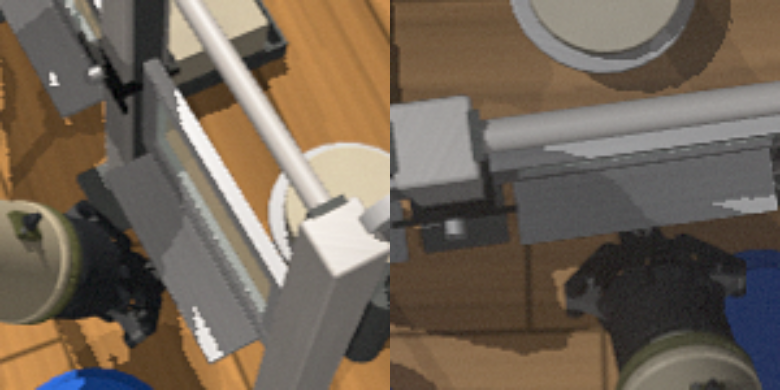

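The fingertips have gone under the middle of the right lip with no force on the wrist. Now I'll start lifting gently.

Emit:
move_arm([
  [0,0,0,0,-0.003,-0.004,0.0],
  [0,0,0,0,-0.006,-0.008,0.0],
  [0,0,0,0,-0.009,-0.0125,0.0],
  [0,0,0,0,-0.0115,-0.0165,0.0],
  [0,0,0,0,-0.0145,-0.0205,0.0],
  [0,0,0,0,-0.017,-0.0245,0.0],
  [0,0,0,0,-0.02,-0.0285,0.0],
  [0,0,0,0,-0.023,-0.033,0.0],
])

```text
clock: 11.6
position: [0.6302, -0.1054, 0.1388]
ee_rot: [0.707, -0.64, 0.203, -0.22]
ft_force: [-4.3, -1.5, -3.9]
grip_width: -0.001
```

```bash
cat > lip.py <<'E'
from h import *
# lip height change: best shift of rendered edge not needed; crop for clicking
import sys
for n in ('scene','top'): cv2.imwrite(f'pics/{n}_{sys.argv[1]}.png',cams.camera(n)[:,:,::-1])
a=cv2.resize(cv2.imread(f'pics/scene_{sys.argv[1]}.png')[155:305,235:335],None,fx=4,fy=4,interpolation=2)
b=cv2.resize(cv2.imread(f'pics/top_{sys.argv[1]}.png')[150:300,250:350],None,fx=4,fy=4,interpolation=2) 
cv2.imwrite(f'pics/c_{sys.argv[1]}.png',np.hstack([a,b]))
E
python3 go.py; python3 lip.py 7
```

```text
11.6 guard -0.0381 -0.1235 0.1388 tilt 34.9 [-0.56  0.12  0.78  2.11 -0.63  0.42 -0.77] f [-4.3 -1.5 -3.9]
```

View pics/c_7.png

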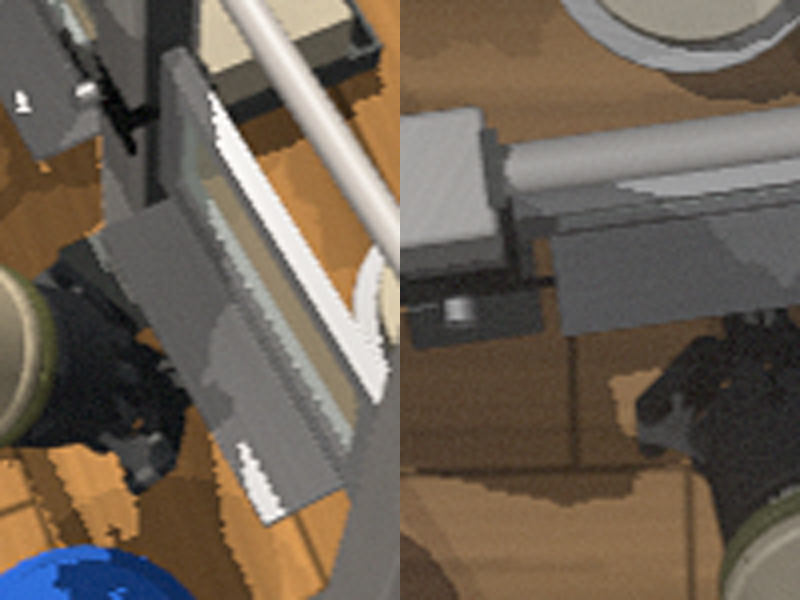

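The lip is moving up: the front-right corner is now at scene (301,286) where it was (301.5,289), with about 4 N downward on the tool. I'll measure the rise by template matching and carry on.

```bash
cat > rise.py <<'E'
from h import *
# match sash outline: edge-strength along projected lip front edge & side edge as function of z
def grad(im):
    g=cv2.GaussianBlur(cv2.cvtColor(im,cv2.COLOR_BGR2GRAY).astype(np.float32),(0,0),.7); return cv2.Sobel(g,cv2.CV_32F,1,0),cv2.Sobel(g,cv2.CV_32F,0,1)
def prof(im,n,A,B,zs,lo=.05,hi=.95):
    gx,gy=grad(im);out=[]
    for z in zs:
        a,b=proj(n,[G(*A,z)])[0],proj(n,[G(*B,z)])[0]; t=np.linspace(lo,hi,120)[:,None]; P=(a+(b-a)*t).astype(np.float32)
        nn=np.array([-(b-a)[1],(b-a)[0]]);nn/=np.linalg.norm(nn)
        out.append(np.mean(cv2.remap(gx,P[:,0],P[:,1],1)*nn[0]+cv2.remap(gy,P[:,0],P[:,1],1)*nn[1]))
    return np.array(out)
E
python3 - <<'E'
from rise import *
zs=np.arange(.10,.28,.004)
for f in("scene0","scene6","scene_7"):
    im=cv2.imread(f"pics/{f}.png")
    for nm,A,B,lo,hi in(("front",(-.0464,-.038),(-.0464,-.218),.6,.97),("right side",(-.0464,-.218),(-.006,-.218),.05,.8),("back",(-.006,-.038),(-.006,-.218),.05,.95)):
        v=prof(im,"scene",A,B,zs,lo,hi); k=np.argsort(-np.abs(v))[:3]; print(f,nm,[(zs[i].round(3),v[i].round(0)) for i in k])
def tm(f,g,x,y,w,h):
    a=cv2.cvtColor(cv2.imread(f),6);b=cv2.cvtColor(cv2.imread(g),6);t=a[y:y+h,x:x+w];r=cv2.matchTemplate(b[y-25:y+h+10,x-6:x+w+6],t,5);_,m,_,l=cv2.minMaxLoc(r);return m,l[0]-6,l[1]-25
for b in((272,170,14,14),(255,210,14,14),(292,275,18,18),(275,170,20,30)): print(b,tm("pics/scene0.png","pics/scene_7.png",*b))
E
```

```text
scene0 front [(np.float64(0.156), np.float64(-138.0)), (np.float64(0.16), np.float64(-134.0)), (np.float64(0.152), np.float64(-128.0))]
scene0 right side [(np.float64(0.164), np.float64(-82.0)), (np.float64(0.16), np.float64(-79.0)), (np.float64(0.168), np.float64(-53.0))]
scene0 back [(np.float64(0.28), np.float64(-128.0)), (np.float64(0.204), np.float64(-113.0)), (np.float64(0.208), np.float64(-112.0))]
scene6 front [(np.float64(0.156), np.float64(-147.0)), (np.float64(0.16), np.float64(-145.0)), (np.float64(0.152), np.float64(-132.0))]
scene6 right side [(np.float64(0.164), np.float64(-83.0)), (np.float64(0.16), np.float64(-80.0)), (np.float64(0.168), np.float64(-53.0))]
scene6 back [(np.float64(0.204), np.float64(-137.0)), (np.float64(0.208), np.float64(-135.0)), (np.float64(0.28), np.float64(-135.0))]
scene_7 front [(np.float64(0.184), np.float64(-107.0)), (np.float64(0.18), np.float64(-105.0)), (np.float64(0.228), np.float64(102.0))]
scene_7 right side [(np.float64(0.184), np.float64(-81.0)), (np.float64(0.18), np.float64(-69.0)), (np.float64(0.188), np.float64(-57.0))]
scene_7 back [(np.float64(0.228), np.float64(-146.0)), (np.float64(0.224), np.float64(-142.0)), (np.float64(0.232), np.float64(-126.0))]
(272, 170, 14, 14) (0.7826641798019409, 0, -6)
(255, 210, 14, 14) (0.901553750038147, 0, 0)
(292, 275, 18, 18) (0.8699499368667603, 1, -3)
(275, 170, 20, 30) (0.804009735584259, 3, -1)
```

Emit:
move_arm([
  [0,0,0,0,-0.003,-0.004,0.0],
  [0,0,0,0,-0.006,-0.008,0.0],
  [0,0,0,0,-0.009,-0.0125,0.0],
  [0,0,0,0,-0.0115,-0.0165,0.0],
  [0,0,0,0,-0.0145,-0.0205,0.0],
  [0,0,0,0,-0.017,-0.0245,0.0],
  [0,0,0,0,-0.02,-0.0285,0.0],
  [0,0,0,0,-0.023,-0.033,0.0],
])

```text
clock: 12.5
position: [0.6304, -0.1054, 0.1793]
ee_rot: [0.707, -0.64, 0.204, -0.22]
ft_force: [-5.2, -1.6, -4.9]
grip_width: -0.001
```

```bash
python3 go.py; python3 lip.py 8
python3 - <<'E'
from rise import *
zs=np.arange(.10,.28,.004)
for f in("scene_8",):
    im=cv2.imread(f"pics/{f}.png")
    for nm,A,B,lo,hi in(("front",(-.0464,-.038),(-.0464,-.218),.6,.97),("right side",(-.0464,-.218),(-.006,-.218),.05,.8),("back",(-.006,-.038),(-.006,-.218),.05,.95)):
        v=prof(im,"scene",A,B,zs,lo,hi); k=np.argsort(-np.abs(v))[:3]; print(f,nm,[(zs[i].round(3),v[i].round(0)) for i in k])
E
```

```text
12.5 guard -0.038 -0.1235 0.1793 tilt 34.9 [-0.63  0.04  0.83  2.07 -0.41  0.49 -0.97] f [-5.2 -1.6 -4.9]
scene_8 front [(np.float64(0.228), np.float64(-188.0)), (np.float64(0.232), np.float64(-183.0)), (np.float64(0.224), np.float64(-154.0))]
scene_8 right side [(np.float64(0.224), np.float64(-94.0)), (np.float64(0.228), np.float64(-75.0)), (np.float64(0.22), np.float64(-66.0))]
scene_8 back [(np.float64(0.268), np.float64(-144.0)), (np.float64(0.264), np.float64(-141.0)), (np.float64(0.272), np.float64(-119.0))]
```

The tool's own travel and the image edges agree: contact at TCP z 0.115, so the lip underside is TCP + about 0.034 and has risen about 64 mm. Next I'll refine the mark height with the same edge profile.

Run:
```python
from rise import *
zs=np.arange(.19,.30,.003)
im=cv2.imread("pics/scene0.png")
for dx in(-.02,-.03):
  for y0,y1 in((.012,-.018),(.0,-.02)):
    v=prof(im,"scene",(dx,y0),(dx,y1),zs,0,1); print(dx,y0,"min",zs[v.argmin()].round(3),v.min().round(),"max",zs[v.argmax()].round(3),v.max().round())
v=prof(im,"scene",(-.03,-.022),(-.03,-.035),zs,0,1); print("pointer",zs[v.argmin()].round(3),v.min().round(),zs[v.argmax()].round(3),v.max().round())
# right side face of collar: dark band on post's right face
for dy in(-.02,-.03):
    v=prof(im,"scene",(-.025,dy),(-.005,dy),zs,0,1); print("side",dy,zs[v.argmin()].round(3),v.min().round(),zs[v.argmax()].round(3),v.max().round())
# overlay hypothesis on scene_8 for mark z and lip underside z
b=cv2.imread("pics/scene_8.png"); x0,y0,s=240,155,6
a=cv2.resize(b[y0:y0+100,x0:x0+70],None,fx=s,fy=s,interpolation=2); a2=a.copy()
def ln(A,B,c):
    p=((proj("scene",[A,B])-[x0,y0]+.5)*s).round().astype(int); cv2.line(a2,p[0].tolist(),p[1].tolist(),c,1)
for z,c in((.235,(0,0,255)),(.245,(0,255,255))): ln(G(-.03,.037,z),G(-.03,-.037,z),c)
for z,c in((.212,(0,255,0)),(.220,(255,255,0))): ln(G(-.0464,-.038,z),G(-.0464,-.218,z),c); ln(G(-.0464,-.038,z),G(-.006,-.038,z),c)
o=np.hstack([a,a2]); cv2.imwrite("pics/ov.png",cv2.resize(o,(800,int(800*o.shape[0]/o.shape[1]))))
```

```text
-0.02 0.012 min 0.259 -234.0 max 0.208 255.0
-0.02 0.0 min 0.259 -257.0 max 0.208 254.0
-0.03 0.012 min 0.19 -68.0 max 0.253 198.0
-0.03 0.0 min 0.298 -131.0 max 0.259 259.0
pointer 0.298 -256.0 0.25 260.0
side -0.02 0.253 -130.0 0.232 112.0
side -0.03 0.271 -102.0 0.253 127.0
```

View pics/ov.png

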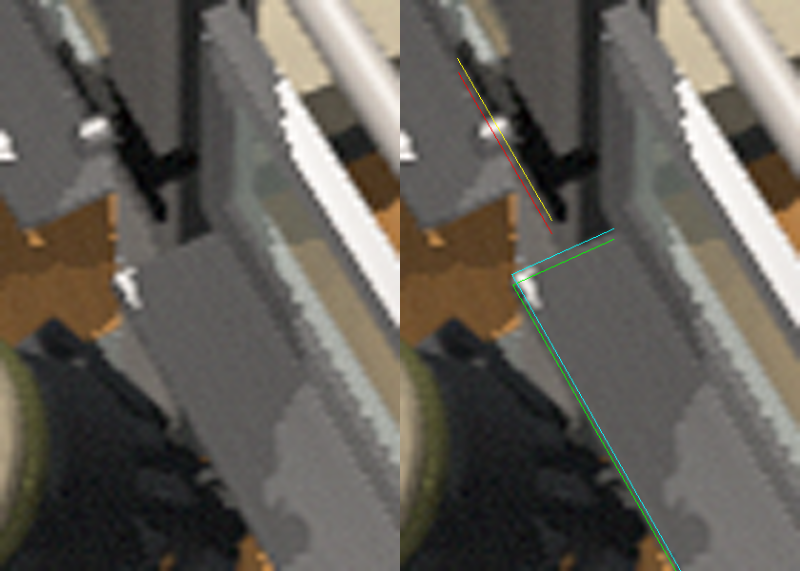

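The overlay shows the cyan line (top edge at 0.220) lying on the lip's left and front top edges, so its underside is at 0.212. The collar's bar lies slightly right of my lines, so I'll fit it properly in both views.

Run:
```python
from h import *
from scipy.optimize import differential_evolution
I={n:cv2.cvtColor(cv2.imread(f"pics/{n}0.png"),6).astype(np.float32) for n in("scene","top")}
W={"scene":(245,150,40,60),"top":(230,205,70,35)}; s=6
U={n:cv2.resize(np.minimum(I[n][W[n][1]:W[n][1]+W[n][3],W[n][0]:W[n][0]+W[n][2]],90),None,fx=s,fy=s,interpolation=1) for n in I}
def mask(n,dx,dy,z,w,g=0):
    V=[G(dx+a,dy+b,z+c) for a in(-.03-g,-.02+g) for b in(-w-g,w+g) for c in(-.005-g,.005+g)]
    p=(proj(n,V)-W[n][:2]+.5)*s; m=np.zeros(U[n].shape,np.uint8); cv2.fillConvexPoly(m,cv2.convexHull(p.round().astype(np.int32)),1); return m>0
def cost(v,names):
    c=0
    for n in names:
        m=mask(n,*v);r=mask(n,*v,.006)&~m
        c+=U[n][m].mean()-U[n][r].mean()
    return c
for names in(("scene","top"),("scene",),("top",)):
    r=differential_evolution(cost,[(-.006,.012),(-.006,.006),(.21,.275),(.025,.045)],args=(names,),seed=1,maxiter=60,popsize=12,tol=1e-6)
    print(names,r.x.round(4),r.fun)
for z in(.225,.23,.235,.24,.245,.25): 
    r=differential_evolution(lambda v:cost((v[0],v[1],z,v[2]),("scene","top")),[(-.006,.012),(-.006,.006),(.025,.045)],seed=1,maxiter=25,popsize=8); print(z,r.x.round(4),round(r.fun,1))
```

```text
('scene', 'top') [ 0.003  -0.0039  0.2418  0.0299] -58.342124938964844
('scene',) [0.0057 0.0046 0.2304 0.025 ] -34.91248321533203
('top',) [0.0035 0.0004 0.2249 0.0353] -26.928909301757812
0.225 [0.0061 0.0052 0.026 ] -51.1
0.23 [0.0048 0.0058 0.0255] -54.8
0.235 [0.0038 0.0044 0.0254] -57.3
0.24 [ 0.0031 -0.0042  0.03  ] -57.9
0.245 [ 0.0027 -0.005   0.0288] -57.6
0.25 [ 0.0017 -0.0056  0.0287] -55.4
```

The two views together put the mark at 0.240 to 0.242, agreeing with the triangulated 0.238 to 0.241. I'll lift the remaining 28 mm, then measure before letting go.

Emit:
move_arm([
  [0,0,0,0,-0.003,-0.004,0.0],
  [0,0,0,0,-0.006,-0.008,0.0],
  [0,0,0,0,-0.009,-0.0125,0.0],
  [0,0,0,0,-0.0115,-0.0165,0.0],
  [0,0,0,0,-0.0145,-0.0205,0.0],
  [0,0,0,0,-0.016,-0.023,0.0],
  [0,0,0,0,-0.016,-0.023,0.0],
  [0,0,0,0,-0.016,-0.023,0.0],
])

```text
clock: 13.4
position: [0.6307, -0.1053, 0.2079]
ee_rot: [0.707, -0.64, 0.204, -0.22]
ft_force: [-8.7, -1.8, 0.4]
grip_width: 0.002
```

```bash
python3 -c "
import sys;sys.argv=['go','-.036,-.125,.167,35','-.11,-.125,.167,35','-.16,-.125,.2,35'];exec(open('go.py').read())"; python3 lip.py 9
python3 - <<'E'
from rise import *
zs=np.arange(.10,.30,.002)
for f in("scene_8","scene_9",):
    im=cv2.imread(f"pics/{f}.png")
    for nm,A,B,lo,hi in(("front",(-.0464,-.038),(-.0464,-.218),.6,.97),("right side",(-.0464,-.218),(-.006,-.218),.05,.8),("left side",(-.0464,-.038),(-.006,-.038),.05,.8)):
        v=prof(im,"scene",A,B,zs,lo,hi); k=np.argsort(-np.abs(v))[:3]; print(f,nm,[(float(zs[i].round(3)),float(v[i].round(0))) for i in k])
E
```

```text
13.4 guard -0.0377 -0.1235 0.2079 tilt 35.0 [-0.64 -0.02  0.82  2.04 -0.28  0.54 -1.08] f [-8.7 -1.8  0.4]
-.036,-.125,.167,35 (array([ 0. , -0.6, -0.2]), array([0.001, 0.022, 0.034]))
-.11,-.125,.167,35 (array([ 0. , -0.6, -0.2]), array([ 0.002,  0.083, -0.008]))
-.16,-.125,.2,35 (array([ 0. , -0.6, -0.2]), array([ 0.003,  0.105, -0.064]))
scene_8 front [(0.23, -190.0), (0.228, -188.0), (0.232, -183.0)]
scene_8 right side [(0.224, -94.0), (0.226, -89.0), (0.222, -86.0)]
scene_8 left side [(0.268, 74.0), (0.27, 71.0), (0.218, 66.0)]
scene_9 front [(0.238, 123.0), (0.24, 122.0), (0.236, 118.0)]
scene_9 right side [(0.24, 84.0), (0.242, 79.0), (0.238, 79.0)]
scene_9 left side [(0.268, 76.0), (0.27, 70.0), (0.266, 66.0)]
```

Now I'll let go by moving off square to the contact (tool +y is back and down), then back away from the guard.

Emit:
move_arm([
  [0,0,0,0,0.006,0.0,0.0],
  [0,0,0,0,0.02,0.0,0.0],
  [0,0,0,0,0.045,0.0,0.0],
  [0,0,0,0,0.08,-0.005,0.0],
  [0,0,0,0,0.1,-0.035,0.0],
  [0,0,0,0,0.105,-0.064,0.0],
  [0,0,0,0,0.105,-0.09,0.0],
  [0,0,0,0,0.105,-0.09,0.0],
  [0,0,0,0,0.105,-0.09,0.0],
])

```text
clock: 14.4
position: [0.4948, -0.1184, 0.2227]
ee_rot: [0.707, -0.64, 0.205, -0.222]
ft_force: [0.6, 0.2, -0.1]
grip_width: 0.003
```

```bash
python3 go.py; python3 lip.py 10
python3 - <<'E'
from rise import *
zs=np.arange(.20,.29,.002)
im=cv2.imread("pics/scene_10.png")
for nm,A,B,lo,hi in(("front",(-.0464,-.038),(-.0464,-.218),.1,.97),("right side",(-.0464,-.218),(-.006,-.218),.05,.8)):
    v=prof(im,"scene",A,B,zs,lo,hi); print(nm,[(float(z.round(3)),int(x)) for z,x in zip(zs,v)][::2])
# other sash: image change at left lip
a,b=[cv2.imread(f"pics/{f}.png")[100:195,205:262] for f in("scene0","scene_10")]
print("left sash diff",np.abs(a.astype(int)-b).mean())
x0,y0,s=230,155,4
c=cv2.resize(im[y0:y0+145,x0:x0+100],None,fx=s,fy=s,interpolation=2);d=c.copy()
def ln(A,B,k):
    p=((proj("scene",[A,B])-[x0,y0]+.5)*s).round().astype(int); cv2.line(d,p[0].tolist(),p[1].tolist(),k,1)
for z,k in((.24,(0,255,0)),(.248,(255,255,0))): ln(G(-.0464,-.038,z),G(-.0464,-.218,z),k); ln(G(-.0464,-.218,z),G(-.006,-.218,z),k); ln(G(-.0464,-.038,z),G(-.006,-.038,z),k)
ln(G(-.0275,.037,.24),G(-.0275,-.037,.24),(0,0,255))
cv2.imwrite("pics/last.png",np.hstack([c,d]))
E
```

```text
14.4 guard -0.1742 -0.1221 0.2227 tilt 35.2 [-0.4  -0.43  0.56  2.28  0.11  0.64 -1.35] f [ 0.6  0.2 -0.1]
front [(0.2, -5), (0.204, -1), (0.208, 1), (0.212, 3), (0.216, 3), (0.22, 3), (0.224, 0), (0.228, -4), (0.232, -10), (0.236, -18), (0.24, -25), (0.244, -27), (0.248, -24), (0.252, -16), (0.256, -6), (0.26, 0), (0.264, 2), (0.268, 1), (0.272, -1), (0.276, -3), (0.28, -4), (0.284, -3), (0.288, -1)]
right side [(0.2, 0), (0.204, 0), (0.208, 0), (0.212, 0), (0.216, -1), (0.22, -2), (0.224, 0), (0.228, 9), (0.232, 33), (0.236, 67), (0.24, 86), (0.244, 67), (0.248, 19), (0.252, -20), (0.256, -28), (0.26, -15), (0.264, -3), (0.268, 0), (0.272, 0), (0.276, 0), (0.28, 0), (0.284, 0), (0.288, 0)]
left sash diff 6.7370883348722685
```

View pics/last.png

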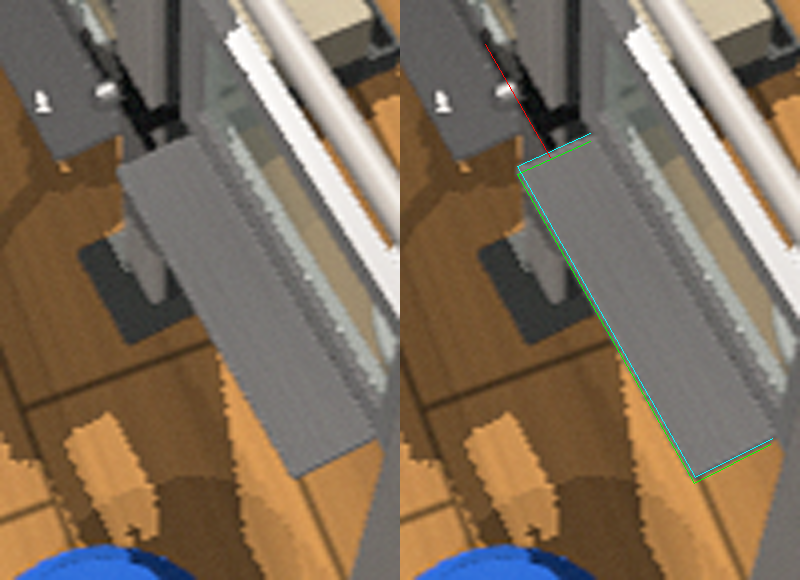

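The lip has stayed up. Its top edges lie on the 0.246–0.248 lines, so the underside is at about 0.239, against the mark at about 0.240. The arm is well clear and the wrist reads no force. I'll check the left sash against the start picture, then hand in.

Run:
```python
from rise import *
zs=np.arange(.09,.20,.002)
for f in("scene0","scene_10"):
    v=prof(cv2.imread(f"pics/{f}.png"),"scene",(-.0464,.218),(-.0464,.038),zs,.1,.9); i=np.abs(v).argmax(); print(f,"left lip front edge",zs[i].round(3),v[i].round())
manip.hand_in()
```

```text
scene0 left lip front edge 0.116 -62.0
scene_10 left lip front edge 0.12 -48.0
the job is handed in; nothing more can be done
```

I raised the right sash, the one with the pale round turntable behind it, by hooking the closed fingertips under its lip. I stopped with the lip level with the mark, backed the hand away and handed the job in at about 14.5 s. No verdict was reported.

**Last checks:**
- **Raised sash:** the lip underside is at about 0.239 m and the mark at about 0.240 m. Both are good to roughly 5 mm, and the limit is 15 mm. The sash stayed put after I let go.
- **Left sash:** the arm never went near it. Its lip edge read 0.116 m at the start and 0.120 m at the end, which is within what I can measure.
- **Arm:** it stands clear of the guard with about 0.6 N on the wrist. The highest wrist force I read while lifting was about 9 N.

**What disagreed or failed:**
- Fits of the mark from one camera alone gave 0.225 m (top) and 0.230 m (scene). I used the value from both cameras together, 0.240–0.242 m, which triangulation supported at 0.238–0.241 m. If either single-camera value were right, the lip would sit 9 to 14 mm too high, which is close to the limit.
- The first approaches, at 48–55° tilt, ran into joint stops without touching anything. I did the lift at 35°.

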